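# Spread the snap ring over the buff arbor's axle and hold it at the groove

### The arm

A 6-joint arm with a two-finger parallel gripper is mounted at the origin on the work surface. World frame = base frame: x ahead of the robot, y to its left, z up, the work surface at z = 0. Lengths are in m, angles in rad, forces in N, time in s.
With the tool pointing down it reaches from about 0.35 to 0.975 m from the base axis. Payload 17.4 kg.
Tool frame: the origin (TCP) lies at the very end of the fingers, on their centre line; the grasp point (between the pads) lies 19 mm behind it; z points along the fingers, y is the line along which they close (so a half turn about z gives the same grasp; the last joint's range is limited). The gripper opens to 85 mm and grips with 20 to 120 N. Pads are 22 mm wide; open, the fingers measure 114 mm over their backs; the gripper's body (76 mm by 85 mm) begins 54 mm behind the grasp point. The pads swing forward as they close: fully open they stand 13 mm farther back than shut.
Start: joints at [-1.189, 0.116, 1.442, -0, 1.584, -0.038], TCP at [0.275, -0.616, 0.201] pointing down, gripper open.
Joint ranges: [-2.83, 2.83], [-0.83, 2.19], [0.07, 2.5], [-1.14, 4.28], [0.01, 3], [-2.97, 2.97]. Speed limits (rad/s): [1.89, 1.89, 2.22, 3.14, 3.14, 3.14].

### API

Orientations are given as a unit quaternion [w, x, y, z].
In Python, from plant import env, camrig gives the robot as it stands (env), with the cameras (camrig).
- The arm moves only by the shell command python3 nudge.py 'ROWS'. ROWS is rows parted by semicolons, their numbers by spaces, 1 to 10 of them, each of 5 numbers: the finger opening in m, then dx, dy, dz in m, then a turn about the tool's z in rad; each row is the pose to reach, as a shift and turn from the pose commanded when the command began, along the tool's axes at that moment; what a row does not reach only later rows make up. A row lasts 1/8 s, in which the tool goes at most 0.0625 m and 0.188 rad, less where a joint would pass 70% of its speed; a pose out of reach is approached as far as the arm can. The fingers move at their own pace and stop on an object; the grip force is fixed at half the most. Time passes only in rows, so rows that do not move let the fingers close. It prints the time, the measured TCP pose, the force, the opening and the grip force at its end.
- env.get_obs(): the state, without advancing time (a new reading comes with each control period).
- camrig.camera(name): name is "side" or "top"; returns the picture (420x560x3 uint8, red, green, blue); there is no depth.
- camrig.get_calibration(name): a dict with "fx", "fy", "cx", "cy" (pixels), "extrinsics" (4x4, takes a point from camera to world coordinates). Camera axes: x right, y down, z forward; pixel columns grow to the right and rows downward; lengths in m; the calibration is good to about 2 mm. A picture is of the moment at which its call begins. get_calibration takes no time and is no camera call.
- env.job_done(): hands the job in; it is judged then, once.
The state is a dict: "clock": time; "qpos": joint angles; "joint_velocities": joint speeds; "joint_efforts": joint torques, N m; "tcp_pos": TCP position; "ee_rot": TCP orientation; "force": force on the tool from outside, world axes, zero at the start; "ft_torque": the same for the moment, N m; "opening": finger opening in m; "finger_force": force on a finger pad.
Only numpy, scipy, OpenCV 4.12 (cv2) and the standard library are available. Lean on these libraries where they do the work, as an engineer would, in place of code of your own. Each camera call takes 0.05 s, during which the arm holds its last target. There are 200 camera calls.

### The job

First reseat the spindle lock on the green arbor base: pull its yellow knob right out (straight up to the stop), then push it fully home again. Then take the red-handled ring pliers out of their wooden stand, with the brass snap ring on their tips, squeeze the handles fully so that the ring is spread wide, slide the ring level down over the upright steel axle stub without forcing it until it is level with the dark groove and centred on the axle, and finish while still holding it there, spread, with the pliers carried by the gripper alone. Leave the jar, the brush and the felt cone alone.

Things in the scene. Friction and masses are not known exactly. Their poses are not given: they have to be found in the camera images.
- arbor: Fixed green base, 40 mm high, x -153 to +73, y +-73 mm, with an upright axle; origin on the table under the axle, z up. Above the base: tan buff disc, radius 55, top at 68 mm; red hub flange, radius 22, top at 76 mm; steel axle, diameter 30, top at 112 mm (last 5 mm chamfered to 22 mm). Lock knob at x -105 mm, y 0.
- groove (a point): Centre of the axle's groove, on the axle's axis, 88 mm above the table: a dark band 5 mm high, 25 mm diameter, 12 mm above the hub flange and 24 mm below the axle's end.
- axle_top (a point): Centre of the axle's upper end, 112 mm above the table.
- lock_knob (a point): Grip point of the yellow round spindle-lock knob (diameter 26 mm, 22 mm high), on its axis, 10 mm below its top; it moves with the knob. With the knob home it is 72 mm above the table and the knob's lower face is 20 mm above the base. Grip from above in any direction.
- lock (a joint): Travel of the lock knob straight up, m: 0 fully home (down), 0.030 fully out at its stop. Friction of about 5 N keeps it wherever it is left, so it neither springs nor falls.
- stand: Fixed wooden pliers stand, base 80 x 95 x 8 mm; origin on the table under the pliers' crossbar. Two posts at y +-31 mm (8 mm thick) with notches open upward, floor 52 mm and tops 62 mm above the table, in which the pliers' crossbar lies; the pliers lift out straight up.
- pliers: Loose upright ring pliers, about 0.2 kg, ring on the tips. Origin = ring_center, z up. Mid axis at x -19 mm. Steel crossbar 12 x 80 (y) x 12 mm at x -19, z 40 mm. Two red handles, z 48 to 122 mm, 14 mm wide in x, part along y: 55 mm over their outer faces at grip height at rest (62 at the top), 26 mm and parallel when squeezed; they move alike, centred on the crossbar.
- pliers_grip (a point): Where to squeeze the handles, midway between them: x -19, y 0, z +105 mm in the pliers frame, 123 mm above the table in the stand. Approach straight down, fingers closing along the pliers' y axis, gripper opened to about 80 mm.
- ring_center (a point): Centre of the brass snap ring (3.5 mm thick, this point at half thickness), which lies level at the foot of the pliers, 18 mm above the table in the stand. Fully spread its bore is a circle of 35 mm diameter about this point; at rest it is too narrow for the axle. Outer diameter spread 43 mm, with two lugs at x -19 mm, y +-14.5 mm. The ring cannot come off the tips.
- handle_l (a joint): Squeeze of the handles (both move alike), rad: 0 at rest, 0.225 fully squeezed at its stop, ring fully spread. A spring resists: about 5 N per handle to start, 10 N at the stop; let go, they open again. A grip of 40 N holds them well at the stop.
- jar: Bystander: amber jar with red lid, 60 mm wide, 75 mm high; origin under its centre.
- brush: Bystander: hand brush lying on the table beyond the work; origin under it.
- felt_cone: Bystander: white felt polishing cone, 56 mm wide, 60 mm high; origin under its centre.

How it is judged:
By the outcome, as a careful person would: the job done as asked, in the order asked, and still so for the second after the job is handed in, while the arm keeps its last pose, push and grip.
It also fails if it takes over 51 s, if anything falls off the work surface, if the arm or the gripper's body presses on something with over 40 N, if the wrist force passes 120 N, or if a joint passes its speed limit or range.

## Working session

There is one attempt and no reset: what is moved stays moved. The work goes in short steps, Python scripts to look and compute and a shell command to move; the robot and the scene stay as the last step left them, time stands still between calls to the robot, and variables do not carry over. Pictures are saved under pics/ and viewed, at most 10 in all, crops included, and the job is handed in when it is done.

```bash
ls; mkdir -p pics; python3 - <<'E'
from plant import env, camrig
import cv2,numpy as np
o=env.get_obs();print(o['clock'],o['tcp_pos'],o['ee_rot'],o['opening'],o['force'])
for n in("side","top"):
    cv2.imwrite(f"pics/{n}0.png",camrig.camera(n)[:,:,::-1]); c=camrig.get_calibration(n); print(n,c['fx'],c['fy'],c['cx'],c['cy']);print(np.round(c['extrinsics'],4).tolist())
E
```

```text
nudge.py
pics
plant.py
0.0 [ 0.27502665 -0.61616479  0.19992638] [-6.05878966e-04  9.78053623e-01  2.08352421e-01 -1.06155094e-04] 0.08513355306793655 [ 0.80582452  0.29281773 -0.88474436]
side 392.2877356277351 392.2877356277351 276.7568557290308 211.27219866023742
[[-0.8389, -0.4014, 0.3676, 0.2658], [-0.5442, 0.6044, -0.5818, 0.5679], [0.0113, -0.6881, -0.7255, 0.7877], [0.0, 0.0, 0.0, 1.0]]
top 522.7764698207326 522.7764698207326 274.1974284390622 216.5629101003818
[[0.0219, -0.989, 0.1462, 0.4475], [-0.9998, -0.022, 0.0012, -0.0004], [0.0021, -0.1461, -0.9893, 1.3188], [0.0, 0.0, 0.0, 1.0]]
```

View pics/side0.png

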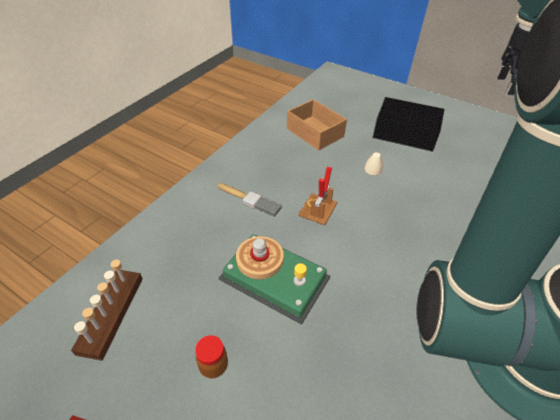

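View pics/top0.png

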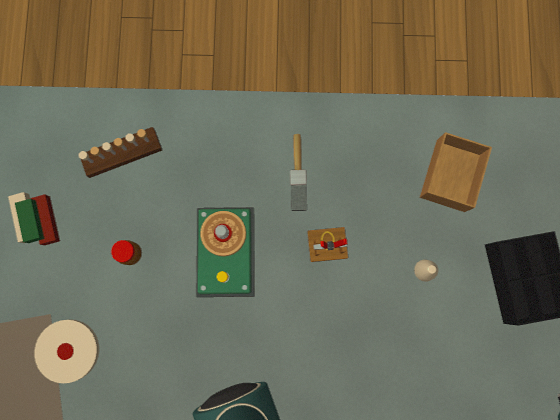

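The side view shows the knob at (300,270), axle (260,246) and pliers (323,188). The top view shows the knob at (222,277), axle (222,231) and pliers (328,243). I'll zoom in on these next.

```bash
python3 - <<'E'
import cv2,numpy as np
s=cv2.imread('pics/side0.png');t=cv2.imread('pics/top0.png')
R=lambda i,x,y,w,h:cv2.resize(i[y:y+h,x:x+w],(400,300),interpolation=cv2.INTER_CUBIC)
cv2.imwrite('pics/z.png',np.vstack([np.hstack([R(t,190,200,120,90) if 0 else R(t,180,203,128,96),R(t,302,221,56,42)]),np.hstack([R(s,215,230,120,90),R(s,284,160,84,63)])]))
E
```

```text
(no output)
```

View pics/z.png

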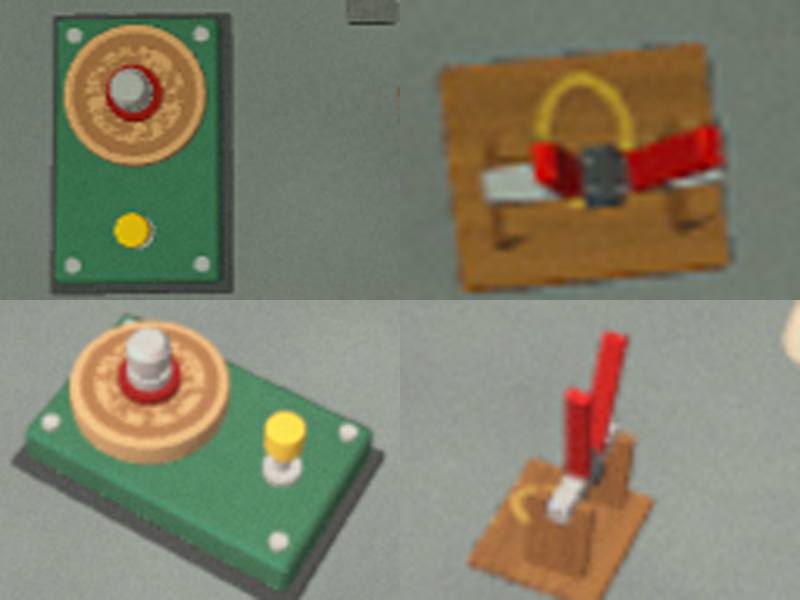

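The zoom shows that in the top view the arbor lies nearly square to the image. The knob is at (222,277), the disc centre is near (223,233), and the ring points up-image (world +x) from the crossbar. The stand is yawed a few degrees. Now I'll measure.

```bash
cat > h.py <<'E'
import cv2,numpy as np
from plant import env, camrig
C={n:camrig.get_calibration(n) for n in("side","top")}
def ray(n,p):
    c=C[n];E=np.array(c['extrinsics']);d=E[:3,:3]@[(p[0]-c['cx'])/c['fx'],(p[1]-c['cy'])/c['fy'],1];return E[:3,3],d/np.linalg.norm(d)
def plane(n,p,z):
    o,d=ray(n,p);return o+d*(z-o[2])/d[2]
def proj(n,P):
    c=C[n];E=np.linalg.inv(np.array(c['extrinsics']));q=E[:3,:3]@np.asarray(P)+E[:3,3];return np.array([c['fx']*q[0]/q[2]+c['cx'],c['fy']*q[1]/q[2]+c['cy']])
def tri(ps,pt):
    A=np.zeros((3,3));b=np.zeros(3);rs=[ray("side",ps),ray("top",pt)]
    for o,d in rs:
        M=np.eye(3)-np.outer(d,d);A+=M;b+=M@o
    X=np.linalg.solve(A,b);return X,max(np.linalg.norm(np.cross(X-o,d)) for o,d in rs)
def mask(im,box,lo,hi):
    x,y,w,h=box;hsv=cv2.cvtColor(im,cv2.COLOR_RGB2HSV);m=np.zeros(im.shape[:2],np.uint8)
    m[y:y+h,x:x+w]=cv2.inRange(hsv,np.array(lo),np.array(hi))[y:y+h,x:x+w];return m
def blobs(m,mina=8):
    n,l,st,c=cv2.connectedComponentsWithStats(m);return [(st[i],c[i]) for i in range(1,n) if st[i][4]>=mina]
E
python3 - <<'E'
from h import *
s=cv2.imread('pics/side0.png')[:,:,::-1].copy();t=cv2.imread('pics/top0.png')[:,:,::-1].copy()
np.set_printoptions(precision=4,suppress=True)
Y=((18,150,120),(35,255,255))
ys=blobs(mask(s,(285,250,35,40),*Y));yt=blobs(mask(t,(205,262,40,30),*Y));print(ys,yt)
print('knob',tri(ys[0][1],yt[0][1]),'top84->',plane('top',yt[0][1],.08))
# disc outer ellipse top
for n,im,b in(('top',t,(185,200,70,66)),('side',s,(225,225,65,60))):
    m=mask(im,b,(5,60,110),(19,255,255));cs,_=cv2.findContours(m,cv2.RETR_EXTERNAL,cv2.CHAIN_APPROX_NONE);c=max(cs,key=cv2.contourArea);e=cv2.fitEllipse(cv2.convexHull(c));print(n,'disc',e,plane(n,e[0],.068))
# red handles
def red(im,b): return cv2.bitwise_or(mask(im,b,(0,170,90),(6,255,255)),mask(im,b,(174,170,90),(180,255,255)))
for n,im,b in(('top',t,(300,225,60,35)),('side',s,(305,160,40,50))):
    m=red(im,b)
    for st,c in blobs(m,5):
        pass
    cs,_=cv2.findContours(m,cv2.RETR_EXTERNAL,cv2.CHAIN_APPROX_NONE)
    for c in cs: print(n,'red',cv2.contourArea(c),cv2.minAreaRect(c), cv2.boxPoints(cv2.minAreaRect(c)).round(1).tolist())
# stand in top: wood hull
m=mask(t,(300,218,60,50),(5,60,50),(22,255,255));cs,_=cv2.findContours(m,cv2.RETR_EXTERNAL,cv2.CHAIN_APPROX_NONE);c=max(cs,key=cv2.contourArea);bp=cv2.boxPoints(cv2.minAreaRect(c));print('stand',bp,[plane('top',p,.008) for p in bp])
# corners of base z=.04 (white screws)
m=mask(t,(190,203,70,100),(0,0,165),(180,45,255))
print('screws',[(c,plane('top',c,.041)) for st,c in blobs(m,3)])
print('sidew',[ (c,st[4]) for st,c in blobs(mask(s,(210,228,125,100),(0,0,175),(180,45,255)),3)])
print('ring',[ (st,c) for st,c in blobs(mask(t,(315,228,30,20),(20,120,120),(35,255,255)),3)])
E
```

```text
[(array([295, 264,  11,  14, 137], dtype=int32), array([299.9635, 270.292 ]))] [(array([216, 271,  12,  11,  99], dtype=int32), array([221.6364, 276.1818]))]
knob (array([0.4857, 0.1216, 0.0809]), np.float64(0.00010055175177434261)) top84-> [0.4859 0.1217 0.08  ]
top disc ((222.90670776367188, 233.0518341064453), (44.2260856628418, 44.70428466796875), 35.228816986083984) [0.5894 0.1236 0.068 ]
side disc ((259.3413391113281, 256.9517517089844), (42.808231353759766, 48.03323745727539), 85.75753784179688) [0.5855 0.1329 0.068 ]
top red 18.0 ((323.5, 244.0), (6.0, 5.0), 90.0) [[321.0, 241.0], [326.0, 241.0], [326.0, 247.0], [321.0, 247.0]]
top red 56.0 ((340.1000061035156, 242.80003356933594), (5.375872611999512, 13.597794532775879), 71.56504821777344) [[332.79998779296875, 242.39999389648438], [345.70001220703125, 238.10000610351562], [347.3999938964844, 243.1999969482422], [334.5, 247.5]]
side red 133.5 ((323.35882568359375, 181.1352996826172), (9.00261402130127, 30.04486846923828), 12.528807640075684) [[315.70001220703125, 194.8000030517578], [322.20001220703125, 165.5], [331.0, 167.3
[... 294 characters left out ...]
([203., 214.]), array([0.6388, 0.1772, 0.041 ])), (array([243.8, 214.4]), array([0.64  , 0.0764, 0.041 ])), (array([216.25, 229.5 ]), array([0.6009, 0.143 , 0.041 ])), (array([222.    , 232.4615]), array([0.5939, 0.1286, 0.041 ])), (array([244. , 286.8]), array([0.4627, 0.0705, 0.041 ])), (array([202.8, 287.5]), array([0.4588, 0.1702, 0.041 ]))]
sidew [(array([257.6667, 245.4603]), np.int32(126)), (array([263.75, 252.  ]), np.int32(4)), (array([229.8333, 265.7222]), np.int32(18)), (array([318.95, 268.9 ]), np.int32(20)), (array([298.55  , 280.9167]), np.int32(60)), (array([298.125 , 301.8333]), np.int32(24))]
ring [(array([321, 231,  14,  11,  52], dtype=int32), array([327.6154, 235.5769]))]
```

```bash
python3 - <<'E'
from h import *
np.set_printoptions(precision=4,suppress=True)
L=tri((321.4,179.5),(322.5,242.5));R=tri((328.9,167.3),(345.7,241));print(L,R,(L[0]+R[0])/2)
a=plane('top',(313.6,247.2),.064);b=plane('top',(347.1,245.9),.064);print(a,b,(a+b)/2,np.degrees(np.arctan2(*(a-b)[[0,1]]*[-1,1])))
print('axle chk',tri((259.0,239.5),(221.3,230.8)), proj('top',(.5905,.1253,.112)),proj('side',(.5905,.1253,.112)))
# expected pliers
c=np.array([.5745,-.1341]);y=np.radians(6.6)
for z,h in((.140,31),(.064,40)):
  for sg in(1,-1):
    P=[c[0]-sg*h*1e-3*np.sin(y),c[1]+sg*h*1e-3*np.cos(y),z];print(P,proj('top',P),proj('side',P))
o=env.get_obs();w,x,yy,zz=o['ee_rot'];from scipy.spatial.transform import Rotation as Ro
M=Ro.from_quat([x,yy,zz,w]).as_matrix();print(M)
for g in((.4857,.1216,.19),(.5745,-.1341,.2)):print(M.T@(np.array(g)-o['tcp_pos']))
E
```

```text
(array([ 0.5649, -0.1105,  0.1328]), np.float64(0.0006169601424675067)) (array([ 0.5704, -0.163 ,  0.1329]), np.float64(0.0003175873871264615)) [ 0.5676 -0.1367  0.1329]
[ 0.5605 -0.0953  0.064 ] [ 0.5654 -0.1759  0.064 ] [ 0.5629 -0.1356  0.064 ] 3.4903785633147004
axle chk (array([0.5903, 0.1233, 0.1171]), np.float64(0.0013612359749071783)) [220.4044 230.4035] [259.0389 241.6307]
[np.float64(0.5709369483347212), np.float64(-0.10330544426638771), 0.14] [319.7453 239.715 ] [317.8904 177.9996]
[np.float64(0.5780630516652788), np.float64(-0.16489455573361228), 0.14] [346.9395 237.1835] [327.0122 163.7106]
[np.float64(0.5699025139802854), np.float64(-0.09436508937598415), 0.064] [313.245 243.29 ] [314.0311 201.9172]
[np.float64(0.5790974860197147), np.float64(-0.17383491062401585), 0.064] [346.2437 240.2151] [325.3129 183.4171]
[[ 0.9132  0.4076 -0.0004]
 [ 0.4076 -0.9132  0.001 ]
 [ 0.     -0.0011 -1.    ]]
[ 0.4931 -0.5879  0.0107]
[ 0.47   -0.3182  0.0004]
```

```bash
R='0.085 0.493 -0.588 0.06 0.306'; python3 nudge.py '0.085 0.12 -0.15 0.03 0.306;0.085 0.493 -0.588 0.06 0.306;0.085 0.493 -0.588 0.06 0.306;0.085 0.493 -0.588 0.06 0.306;0.085 0.493 -0.588 0.06 0.306;0.085 0.493 -0.588 0.06 0.306;0.085 0.493 -0.588 0.06 0.306;0.085 0.493 -0.588 0.06 0.306;0.085 0.493 -0.588 0.06 0.306;0.085 0.493 -0.588 0.06 0.306'
cat >> h.py <<'E'
from scipy.spatial.transform import Rotation as Ro
def st():
    o=env.get_obs();w,x,y,z=o['ee_rot'];M=Ro.from_quat([x,y,z,w]).as_matrix();print(round(o['clock'],2),o['tcp_pos'].round(4),'yaw',np.degrees(np.arctan2(M[1,0],M[0,0])).round(2),'op',round(o['opening'],4),'F',np.round(o['force'],1),'ff',o['finger_force']);return o,M
def to(g):
    o,M=st();print('d tool',(M.T@(np.array(g)-o['tcp_pos'])).round(4))
E
python3 -c "
from h import *
to((.4857,.1216,.053))"
```

```text
clock: 1.35
tcp_pos: [0.4457, -0.0153, 0.1509]
ee_rot: [0.0, 0.998, 0.057, 0.0]
force: [1.0, -0.3, 0.8]
opening: 0.0848
finger_force: 0.0
1.35 [ 0.4457 -0.0153  0.1509] yaw 6.52 op 0.0848 F [ 1.  -0.3  0.8] ff 0.0
d tool [ 0.0552 -0.1315  0.0979]
```

```bash
python3 nudge.py '0.085 0.055 -0.13 0.04 0;0.085 0.055 -0.13 0.04 0;0.085 0.055 -0.13 0.04 0;0.085 0.055 -0.13 0.04 0;0.085 0.055 -0.13 0.04 0'; python3 -c "
from h import *
to((.4857,.1216,.053))"
```

```text
clock: 1.98
tcp_pos: [0.4855, 0.1174, 0.1111]
ee_rot: [0.0, 0.998, 0.057, -0.0]
force: [0.4, -0.0, 0.0]
opening: 0.0848
finger_force: 0.0
1.98 [0.4855 0.1174 0.1111] yaw 6.51 op 0.0848 F [ 0.4 -0.   0. ] ff 0.0
d tool [ 0.0007 -0.0042  0.0581]
```

Now I'll lower, close on the knob and check.

```bash
python3 nudge.py '0.085 0.001 -0.003 0.03 0;0.085 0.001 -0.003 0.057 0;0.085 0.001 -0.003 0.057 0;0.02 0.001 -0.003 0.057 0;0.02 0.001 -0.003 0.057 0;0.02 0.001 -0.003 0.057 0;0.02 0.001 -0.003 0.057 0;0.02 0.001 -0.003 0.057 0;0.02 0.001 -0.003 0.057 0;0.02 0.001 -0.003 0.057 0'; python3 -c "
from h import *
to((.4857,.1216,.053))"
```

```text
clock: 3.22
tcp_pos: [0.4865, 0.1212, 0.0542]
ee_rot: [-0.0, 0.998, 0.057, 0.0]
force: [1.1, 1.7, 3.9]
opening: 0.0217
finger_force: 58.6
3.23 [0.4865 0.1212 0.0542] yaw 6.52 op 0.0217 F [1.1 1.7 3.9] ff 58.58859121799469
d tool [-0.0007 -0.0005  0.0012]
```

```bash
python3 nudge.py '0.01 0 0 -0.008 0;0.01 0 0 -0.016 0;0.01 0 0 -0.024 0;0.01 0 0 -0.031 0;0.01 0 0 -0.033 0;0.01 0 0 -0.033 0;0.01 0 0 -0.033 0'; python3 - <<'E'
from h import *
to((.4857,.1216,.053))
s=camrig.camera('side');t=camrig.camera('top')
R=lambda i,x,y,w,h:cv2.resize(i[y:y+h,x:x+w],(400,300),interpolation=cv2.INTER_CUBIC)
cv2.imwrite('pics/k1.png',np.hstack([R(t,180,203,128,96),R(s,215,220,120,90)])[:,:,::-1])
E
```

```text
clock: 4.1
tcp_pos: [0.4866, 0.1211, 0.0876]
ee_rot: [-0.0, 0.998, 0.057, 0.0]
force: [0.3, -0.2, 0.1]
opening: 0.01
finger_force: 0.0
4.1 [0.4866 0.1211 0.0876] yaw 6.52 op 0.01 F [ 0.3 -0.2  0.1] ff 0.0
d tool [-0.0008 -0.0006  0.0346]
```

View pics/k1.png

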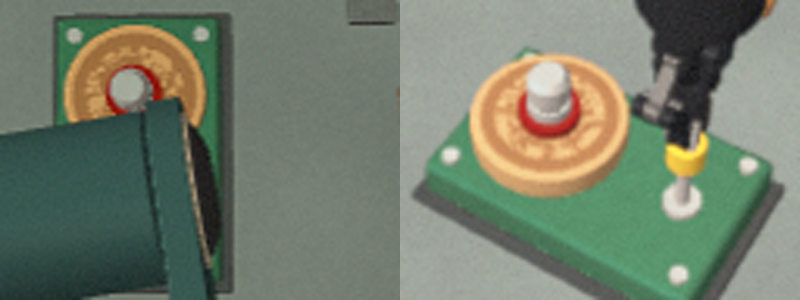

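The side crop shows the knob partly raised. The closed fingers are just above or on it, so the grip slipped. I'll measure where the knob is relative to the projected TCP.

```bash
python3 - <<'E'
from h import *
s=camrig.camera('side')
m=mask(s,(280,240,45,45),(18,150,120),(35,255,255))
for b in blobs(m,4): print(b)
print('tcp px',proj('side',env.get_obs()['tcp_pos']))
for x,y in((.4857,.1216),(.4866,.1211)):
  for z in(.060,.070,.082,.09,.1,.112): print(z,proj('side',(x,y,z)).round(1))
big=cv2.resize(s[230:290,270:350],(800,600),interpolation=cv2.INTER_CUBIC);cv2.imwrite('pics/k2.png',big[:,:,::-1])
E
```

```text
(array([295, 260,  12,  13,  89], dtype=int32), array([300.3258427 , 266.97752809]))
tcp px [299.9228432  268.23555862]
0.06 [299.4 275.7]
0.07 [299.7 273.1]
0.082 [300. 270.]
0.09 [300.2 267.8]
0.1 [300.4 265.1]
0.112 [300.7 261.8]
0.06 [299.2 275.4]
0.07 [299.4 272.8]
0.082 [299.7 269.6]
0.09 [299.9 267.5]
0.1 [300.2 264.8]
0.112 [300.5 261.4]
```

View pics/k2.png

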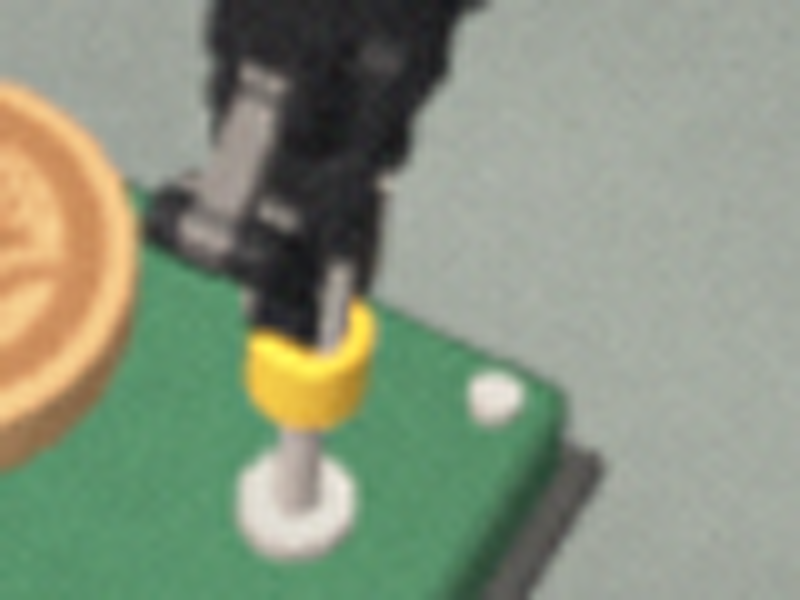

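The picture shows the knob raised about 20 mm, with its lower rim at px row 272.5. The fingertips sit visibly on its top face at row ~264.5, although the TCP projects to row 268. I'll back off and compare the visible tips with the reported TCP.

```bash
python3 nudge.py '0.01 0 0 -0.03 0;0.01 0 0 -0.06 0;0.01 0 0 -0.06 0;0.01 0 0 -0.06 0'; python3 - <<'E'
from h import *
o,M=st()
s=camrig.camera('side')
m=mask(s,(280,240,45,45),(18,150,120),(35,255,255))
for b in blobs(m,4): print(b)
print('tcp px',proj('side',o['tcp_pos']),'x10',(proj('side',o['tcp_pos'])-[270,225])*10)
for z in(.092,.102,.112): print(z,proj('side',(.486,.1215,z)).round(1))
big=cv2.resize(s[225:285,270:350],(800,600),interpolation=cv2.INTER_CUBIC);cv2.imwrite('pics/k3.png',big[:,:,::-1])
E
```

```text
clock: 4.75
tcp_pos: [0.4861, 0.121, 0.1465]
ee_rot: [0.0, 0.998, 0.057, -0.0]
force: [0.1, -0.1, -0.4]
opening: 0.0101
finger_force: 0.0
4.75 [0.4861 0.121  0.1465] yaw 6.52 op 0.0101 F [ 0.1 -0.1 -0.4] ff 0.0
(array([295, 258,  12,  15, 147], dtype=int32), array([300.36734694, 264.78231293]))
tcp px [301.64236364 251.52542706] x10 [316.42363641 265.25427063]
0.092 [300.1 267.2]
0.102 [300.4 264.5]
0.112 [300.6 261.7]
```

View pics/k3.png

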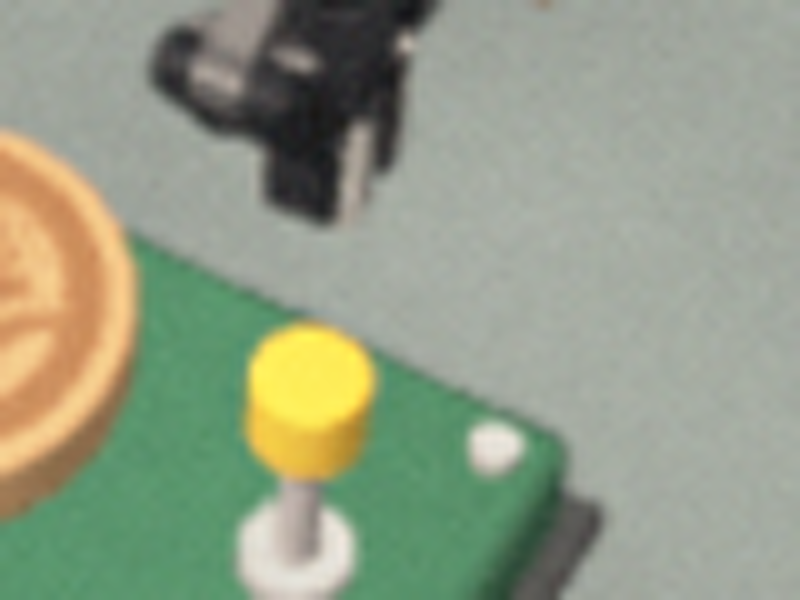

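The knob is about 20 mm out, with its top centre at px (301,262.5). The visible fingertips are at (303,247) while the TCP projects to (301.6,251.5). So the real pad ends sit about 13 mm above the reported TCP and I gripped only the rim. I'll regrip deeper.

```bash
python3 nudge.py '0.06 0 0 0 0;0.06 0 0 0 0;0.06 0 0 0 0;0.06 0 0 0.03 0;0.06 0 0 0.06 0;0.06 0 0 0.087 0;0.06 0 0 0.087 0;0.06 0 0 0.087 0'; python3 nudge.py '0.015 0 0 0 0;0.015 0 0 0 0;0.015 0 0 0 0;0.015 0 0 0 0;0.015 0 0 0 0;0.015 0 0 0 0'; python3 -c "
from h import *
st()"
```

```text
clock: 5.8
tcp_pos: [0.4867, 0.1212, 0.0612]
ee_rot: [-0.0, 0.998, 0.057, 0.0]
force: [0.2, -0.0, -0.7]
opening: 0.0601
finger_force: 0.0
clock: 6.55
tcp_pos: [0.4866, 0.1212, 0.0603]
ee_rot: [-0.0, 0.998, 0.057, 0.0]
force: [3.4, 0.6, 4.6]
opening: 0.0239
finger_force: 58.6
6.55 [0.4866 0.1212 0.0603] yaw 6.52 op 0.0239 F [3.4 0.6 4.6] ff 58.579455614089966
```

```bash
python3 nudge.py '0.015 0 0 -0.002 0;0.015 0 0 -0.004 0;0.015 0 0 -0.006 0;0.015 0 0 -0.006 0'; python3 nudge.py '0.015 0 0 -0.002 0;0.015 0 0 -0.004 0;0.015 0 0 -0.004 0'|grep -v ee; python3 - <<'E'
from h import *
st();s=camrig.camera('side')
print([b[1] for b in blobs(mask(s,(280,235,45,55),(18,150,120),(35,255,255)),4)])
cv2.imwrite('pics/k4.png',cv2.resize(s[225:285,270:350],(640,480),interpolation=cv2.INTER_CUBIC)[:,:,::-1])
E
```

```text
clock: 7.05
tcp_pos: [0.4859, 0.121, 0.062]
ee_rot: [0.0, 0.998, 0.057, -0.001]
force: [27.0, 6.7, -41.7]
opening: 0.0237
finger_force: 62.1
clock: 7.42
tcp_pos: [0.483, 0.1208, 0.0646]
force: [5.7, 4.5, -40.0]
opening: 0.0235
finger_force: 61.7
7.42 [0.483  0.1208 0.0646] yaw 6.54 op 0.0235 F [  5.7   4.5 -40. ] ff 61.712878346443176
[array([300.  , 257.75]), array([305.65, 263.6 ])]
```

View pics/k4.png

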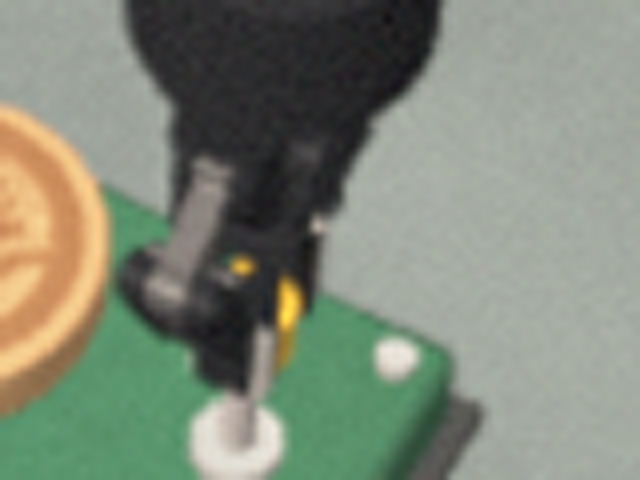

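The pads now hold the knob's sides, with yellow visible at (300,258) and (306,264). The pull reaches 40 N with no more travel, which suggests the stop. To check the travel, I'll ease back down and watch the force.

```bash
for i in 1; do python3 nudge.py '0.015 0 0 0.004 0;0.015 0 0 0.008 0;0.015 0 0 0.01 0;0.015 0 0 0.01 0'|grep -E 'tcp|force|op'; python3 nudge.py '0.015 0 0 0.003 0;0.015 0 0 0.006 0;0.015 0 0 0.006 0'|grep -E 'tcp|force|op'; done; python3 - <<'E'
from h import *
o,M=st();s=camrig.camera('side')
print(proj('side',o['tcp_pos']),[(b[0][:4],b[1]) for b in blobs(mask(s,(280,235,45,55),(18,150,120),(35,255,255)),4)])
E
```

```text
tcp_pos: [0.4836, 0.1209, 0.0585]
force: [-16.9, 0.4, -0.0]
opening: 0.0233
finger_force: 65.9
tcp_pos: [0.4836, 0.1209, 0.0524]
force: [-15.9, -0.4, -0.8]
opening: 0.0237
finger_force: 65.9
8.35 [0.4836 0.1209 0.0524] yaw 6.54 op 0.0237 F [-15.9  -0.4  -0.8] ff 65.88985919952393
[300.22249919 277.89574647] [(array([304, 263,   3,  10], dtype=int32), array([304.90909091, 267.18181818]))]
```

While easing down, the knob followed the fingers with about 0 N. To verify the stop properly, I'll pull up again, release, back off and compare the image rise with 30 mm (about 8.2 px).

```bash
python3 nudge.py '0.015 0 0 -0.004 0;0.015 0 0 -0.008 0;0.015 0 0 -0.01 0;0.015 0 0 -0.01 0'|grep -E 'tcp|force|op'; python3 nudge.py '0.015 0 0 -0.003 0;0.015 0 0 -0.006 0;0.015 0 0 -0.006 0'|grep -E 'tcp|force|op';python3 nudge.py '0.015 0 0 -0.002 0;0.015 0 0 -0.004 0;0.015 0 0 -0.004 0'|grep -E 'tcp|force|op'; python3 - <<'E'
from h import *
s=camrig.camera('side')
print([(b[0][:4],b[1]) for b in blobs(mask(s,(280,235,45,55),(18,150,120),(35,255,255)),4)])
E
```

```text
tcp_pos: [0.4836, 0.1209, 0.0624]
force: [-15.5, -0.3, -2.2]
opening: 0.0231
finger_force: 65.7
tcp_pos: [0.4828, 0.1204, 0.065]
force: [-0.8, 1.8, -35.8]
opening: 0.0235
finger_force: 62.7
tcp_pos: [0.4821, 0.1204, 0.0672]
force: [2.5, 3.7, -51.5]
opening: 0.0233
finger_force: 62.7
[(array([305, 261,   3,   5], dtype=int32), array([305.91666667, 262.91666667]))]
```

There is a firm stop: 2 N while moving, then 52 N. I'll release, rise and measure.

```bash
python3 nudge.py '0.015 0 0 0.006 0;0.05 0 0 0.006 0;0.05 0 0 0.006 0;0.05 0 0 0.006 0;0.05 0 0 -0.04 0;0.05 0 0 -0.06 0;0.05 0 0 -0.06 0;0.05 0 0 -0.06 0'|grep -E 'tcp|force|op'; python3 - <<'E'
from h import *
o,M=st();s=camrig.camera('side');t=camrig.camera('top')
b=blobs(mask(s,(280,235,45,55),(18,150,120),(35,255,255)),4);print([(x[0],x[1]) for x in b])
for z in(.08,.09,.1,.11,.12):print(z,proj('side',(.4857,.1216,z)))
E
```

```text
tcp_pos: [0.4858, 0.121, 0.1328]
force: [0.2, 1.5, -0.9]
opening: 0.0505
finger_force: 0.0
10.7 [0.4858 0.121  0.1328] yaw 6.52 op 0.0505 F [ 0.2  1.5 -0.9] ff 0.0
[(array([295, 259,  12,  14, 147], dtype=int32), array([300.30612245, 265.21768707]))]
0.08 [299.91084498 270.51410386]
0.09 [300.16177095 267.8335316 ]
0.1 [300.41703452 265.10662193]
0.11 [300.67674915 262.33216285]
0.12 [300.94103228 259.50889976]
```

The rise from the first picture is only ~19 mm, but the knob's top face at row 262.5 corresponds to z≈0.11, its full-out height. So it started about 10 mm out. It's now at the stop, and I'll push it home with the closed fingertips, watching the force.

```bash
N='grep -E tcp|force'; python3 nudge.py '0 0 0 0 0;0 0 0 0 0;0 0 0 0 0;0 0 0 0.02 0;0 0 0 0.03 0;0 0 0 0.04 0;0 0 0 0.05 0;0 0 0 0.05 0'|grep -E 'tcp|force|op'; python3 - <<'E'
from h import *
s=camrig.camera('side')
print([(b[0],b[1]) for b in blobs(mask(s,(280,235,45,55),(18,150,120),(35,255,255)),4)])
cv2.imwrite('pics/k5.png',cv2.resize(s[225:285,270:350],(640,480),interpolation=cv2.INTER_CUBIC)[:,:,::-1])
E
```

```text
tcp_pos: [0.4859, 0.121, 0.0831]
force: [0.9, 0.3, 0.9]
opening: 0.0002
finger_force: 0.0
[(array([295, 262,  12,  11,  98], dtype=int32), array([299.95918367, 267.24489796]))]
```

View pics/k5.png

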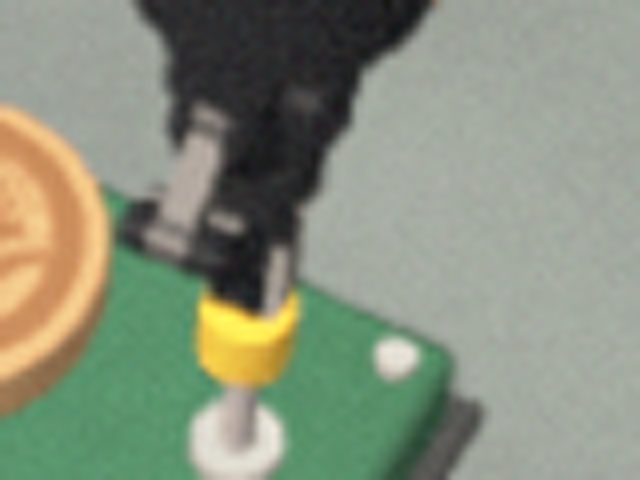

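The fingertips rest on the knob's top at row ~263, and its lower rim at row 273 is still out. I'll push down in steps.

```bash
python3 nudge.py '0 0 0 0.005 0;0 0 0 0.01 0;0 0 0 0.015 0;0 0 0 0.015 0'|grep -E 'tcp|force'; python3 nudge.py '0 0 0 0.003 0;0 0 0 0.006 0;0 0 0 0.006 0'|grep -E 'tcp|force'; python3 - <<'E'
from h import *
s=camrig.camera('side')
print([(b[0],b[1]) for b in blobs(mask(s,(280,235,45,55),(18,150,120),(35,255,255)),4)])
E
```

```text
tcp_pos: [0.486, 0.1211, 0.0685]
force: [-0.0, -0.1, -0.4]
finger_force: 0.0
tcp_pos: [0.4861, 0.1211, 0.0626]
force: [0.3, 0.1, -0.2]
finger_force: 0.0
[(array([295, 268,  11,  10,  76], dtype=int32), array([299.59210526, 272.28947368]))]
```

```bash
python3 nudge.py '0 0 0 0.003 0;0 0 0 0.006 0;0 0 0 0.006 0'|grep -E 'tcp|force:'; python3 nudge.py '0 0 0 0.003 0;0 0 0 0.006 0;0 0 0 0.006 0'|grep -E 'tcp|force:'; python3 - <<'E'
from h import *
s=camrig.camera('side')
print([(b[0],b[1]) for b in blobs(mask(s,(280,235,45,55),(18,150,120),(35,255,255)),4)])
cv2.imwrite('pics/k6.png',cv2.resize(s[225:285,270:350],(640,480),interpolation=cv2.INTER_CUBIC)[:,:,::-1])
E
```

```text
tcp_pos: [0.4862, 0.1211, 0.0566]
force: [0.2, 0.2, 0.7]
finger_force: 0.0
tcp_pos: [0.4865, 0.1211, 0.0513]
force: [-2.2, -0.9, 8.4]
finger_force: 3.8
[(array([294, 270,  12,  10,  74], dtype=int32), array([299.36486486, 275.09459459]))]
```

```bash
python3 nudge.py '0 0 0 0.002 0;0 0 0 0.003 0;0 0 0 0.003 0'|grep -E 'tcp|force:'; python3 - <<'E'
from h import *
s=camrig.camera('side')
print([(b[0],b[1]) for b in blobs(mask(s,(280,235,45,55),(18,150,120),(35,255,255)),4)])
cv2.imwrite('pics/k6.png',cv2.resize(s[225:285,270:350],(640,480),interpolation=cv2.INTER_CUBIC)[:,:,::-1])
E
```

```text
tcp_pos: [0.487, 0.1212, 0.0511]
force: [-15.8, -4.5, 37.5]
finger_force: 18.9
[(array([294, 270,  12,  10,  77], dtype=int32), array([299.37662338, 275.12987013]))]
```

The knob is firmly home: 37 N, no more travel, and its lower rim at row ~280 matches the predicted 279. TCP travel from stop to home was about 30 mm. It also shows the pads act about 23 mm higher than the reported TCP implies, so I'll grip the pliers at TCP z≈0.078, which is safe either way. Now I'll rise and open.

```bash
python3 nudge.py '0 0 0 -0.05 0;0 0 0 -0.1 0;0.08 0 0 -0.145 0;0.08 0 0 -0.145 0;0.08 0 0 -0.145 0;0.08 0 0 -0.145 0'|grep -E 'tcp|force:|op'; python3 - <<'E'
from h import *
s=camrig.camera('side')
print([(b[0],b[1]) for b in blobs(mask(s,(280,235,45,55),(18,150,120),(35,255,255)),4)],proj('side',(.4857,.1216,.06)))
to((.566,-.136,.078))
print(plane('top',(327.6,230.8),.02))
E
```

```text
tcp_pos: [0.4858, 0.121, 0.1915]
force: [-0.7, -0.3, -0.7]
opening: 0.0721
finger_force: 0.0
[(array([294, 266,  12,  14, 134], dtype=int32), array([299.75373134, 272.45522388]))] [299.42157099 275.74088158]
14.8 [0.4858 0.121  0.1917] yaw 6.52 op 0.0787 F [ 0.8 -0.2  0.9] ff 0.0
d tool [0.0507 0.2644 0.1136]
[ 0.60634002 -0.1332288   0.02      ]
```

The knob rests home (centroid row 272.5, against ~265 at the stop, about 28 mm). Next I'll go above the pliers.

```bash
python3 nudge.py '0.08 0.0505 0.265 0 0;0.08 0.0505 0.265 0 0;0.08 0.0505 0.265 0 0;0.08 0.0505 0.265 0 0;0.08 0.0505 0.265 0 0;0.08 0.0505 0.265 0 0;0.08 0.0505 0.265 0 0'|grep -E 'tcp|op'; python3 - <<'E'
from h import *
to((.566,-.1365,.078))
s=camrig.camera('side');t=camrig.camera('top')
cv2.imwrite('pics/p1.png',np.hstack([cv2.resize(s[140:215,285:360],(400,400),interpolation=cv2.INTER_CUBIC),cv2.resize(t[205:280,290:365],(400,400),interpolation=cv2.INTER_CUBIC)])[:,:,::-1])
E
```

```text
tcp_pos: [0.5663, -0.1353, 0.1928]
opening: 0.0799
15.68 [ 0.5663 -0.1353  0.1928] yaw 6.57 op 0.0799 F [0.2 0.1 0. ] ff 0.0
d tool [-0.0004  0.0012  0.1148]
```

View pics/p1.png

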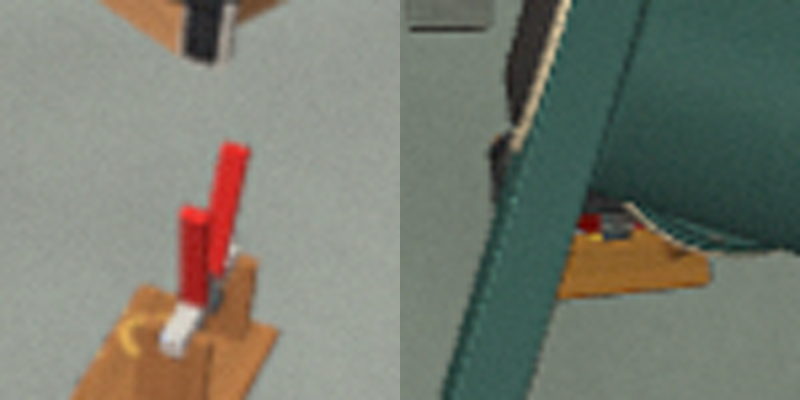

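The near fingertip is at px (323.4,152.2) and the near handle's top at (321.5,179.5), so they line up. I'll work out the tip's height, allowing for its lateral offset.

```bash
python3 - <<'E'
from h import *
a=np.radians(6.57);yv=np.array([-np.sin(a),np.cos(a)])
for h in(.040,.048,.057):
  p=np.array([.5663,-.1353])+yv*h
  for z in(.2,.22,.24): print(h,z,proj('side',(*p,z)).round(1))
p=np.array([.566,-.1365])+yv*.027
print(proj('side',(*p,.14)))
E
```

```text
0.04 0.2 [322.  162.1]
0.04 0.22 [322.8 155.4]
0.04 0.24 [323.6 148.4]
0.048 0.2 [320.7 164.1]
0.048 0.22 [321.5 157.3]
0.048 0.24 [322.3 150.4]
0.057 0.2 [319.2 166.3]
0.057 0.22 [320.  159.5]
0.057 0.24 [320.8 152.6]
[321.9696953  177.77183117]
```

The real tips are about 40 mm above the reported TCP when open (~28 mm shut), which agrees with the knob results. I'll descend to TCP z 0.075 and close.

```bash
python3 nudge.py '0.08 0 0.001 0.05 0;0.08 0 0.001 0.1 0;0.08 0 0.001 0.118 0;0.08 0 0.001 0.118 0;0.08 0 0.001 0.118 0'|grep -E 'tcp|force:|op'; python3 nudge.py '0.01 0 0 0 0;0.01 0 0 0 0;0.01 0 0 0 0;0.01 0 0 0 0;0.01 0 0 0 0;0.01 0 0 0 0;0.01 0 0 0 0;0.01 0 0 0 0;0.01 0 0 0 0'|grep -E 'tcp|force|op'
```

```text
tcp_pos: [0.5677, -0.1375, 0.0774]
force: [0.6, 0.3, 1.0]
opening: 0.08
finger_force: 0.0
tcp_pos: [0.5678, -0.1376, 0.0774]
force: [-1.2, 2.1, 12.1]
opening: 0.0229
finger_force: 59.8
```

The opening matches the knob's 26 mm reading, so the handles are fully squeezed. Now to lift.

```bash
python3 nudge.py '0.01 0 0 -0.01 0;0.01 0 0 -0.02 0;0.01 0 0 -0.05 0;0.01 0 0 -0.09 0;0.01 0 0 -0.13 0;0.01 0 0 -0.13 0;0.01 0 0 -0.13 0;0.01 0 0 -0.13 0'|grep -E 'tcp|force|op'; python3 - <<'E'
from h import *
o,M=st()
s=camrig.camera('side')
cv2.imwrite('pics/p2raw.png',s[:,:,::-1])
# predicted ring centre, tool frame offset +19 in x
m=mask(s,(280,100,80,120),(17,90,100),(38,255,255));print([(b[0],b[1]) for b in blobs(m,4)])
print('pred ring',proj('side',o['tcp_pos']+[.019,.002,-.059]))
axle=np.array([.5905,.1253]);a=np.arctan2(M[1,0],M[0,0]);rc=axle-.019*np.array([np.cos(a),np.sin(a)])
to((*rc,o['tcp_pos'][2]))
E
```

```text
tcp_pos: [0.5662, -0.1373, 0.2036]
force: [1.0, 1.1, -3.2]
opening: 0.0227
finger_force: 59.2
18.52 [ 0.5662 -0.1373  0.2036] yaw 6.52 op 0.0227 F [ 1.   1.1 -3.2] ff 59.16815221309662
[(array([311, 163,  15,  13,  59], dtype=int32), array([316.83050847, 169.38983051])), (array([327, 166,   3,   3,   9], dtype=int32), array([328., 167.]))]
pred ring [319.2376631  167.53906048]
18.57 [ 0.5662 -0.1374  0.2037] yaw 6.52 op 0.0224 F [-0.3 -1.2 -2.2] ff 59.16857957839966
d tool [ 0.0349 -0.2582  0.0003]
```

The pliers are held (weight ~2.5 N) and the ring is clear at about z 0.145. Next I'll carry them over above the axle.

```bash
python3 nudge.py '0.01 0.02 -0.06 0 0;0.01 0.035 -0.258 0 0;0.01 0.035 -0.258 0 0;0.01 0.035 -0.258 0 0;0.01 0.035 -0.258 0 0;0.01 0.035 -0.258 0 0;0.01 0.035 -0.258 0 0;0.01 0.035 -0.258 0 0;0.01 0.035 -0.258 0 0'|grep -E 'tcp|op'; python3 - <<'E'
from h import *
o,M=st()
s=camrig.camera('side');t=camrig.camera('top')
cv2.imwrite('pics/q_s.png',s[:,:,::-1]);cv2.imwrite('pics/q_t.png',t[:,:,::-1])
R=lambda i,x,y,w,h:cv2.resize(i[y:y+h,x:x+w],(400,300),interpolation=cv2.INTER_CUBIC)
cv2.imwrite('pics/q.png',np.hstack([R(s,224,196,80,60),R(t,188,200,80,60)])[:,:,::-1])
E
```

```text
tcp_pos: [0.5722, 0.122, 0.205]
opening: 0.0226
19.7 [0.5722 0.122  0.205 ] yaw 6.45 op 0.0226 F [ 0.2  0.4 -1.9] ff 59.46055591106415
```

View pics/q.png

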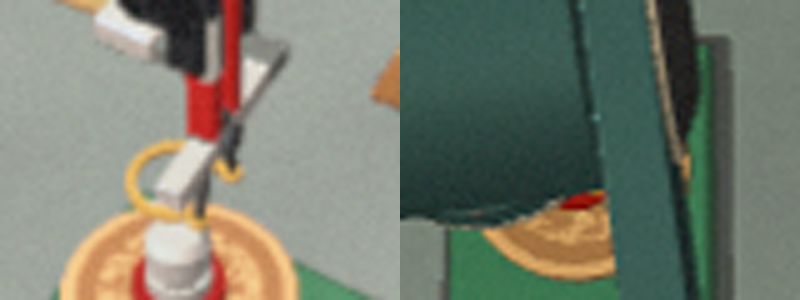

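The ring shows in the side view at px (249–273, 224–241), just above the axle top at (259.5,244). The top view is blocked by the arm. I'll fit circles in the rectified horizontal planes from the side camera for both the ring and the axle parts, so that calibration bias cancels.

```bash
cat >> h.py <<'E'
from scipy.optimize import least_squares
def fitc(P,r=None):
    P=np.asarray(P)[:,:2];c0=P.mean(0)
    if r is None: f=lambda q:np.hypot(P[:,0]-q[0],P[:,1]-q[1])-q[2];x0=[*c0,.02]
    else: f=lambda q:np.hypot(P[:,0]-q[0],P[:,1]-q[1])-r;x0=c0
    s=least_squares(f,x0,loss='soft_l1',f_scale=.001);return s.x,np.sqrt(np.mean(s.fun**2))
E
python3 - <<'E'
from h import *
np.set_printoptions(precision=4,suppress=True)
s0=cv2.imread('pics/side0.png')[:,:,::-1].copy();q=cv2.imread('pics/q_s.png')[:,:,::-1].copy()
hsv=cv2.cvtColor(q,cv2.COLOR_RGB2HSV)
m=mask(q,(246,222,34,20),(17,110,110),(32,255,255))
for y in range(222,242):print(y,''.join('#' if v else '.' for v in m[y,246:280]))
print(hsv[231,248:253].tolist(),hsv[250,240:243].tolist())
# axle in clean picture
hs=cv2.cvtColor(s0,cv2.COLOR_RGB2HSV);a=mask(s0,(245,232,30,34),(0,0,120),(180,60,255))
for y in range(234,266):print(y,''.join('#' if v else '.' for v in a[y,245:275]))
E
```

```text
222 ..................................
223 ..................................
224 ...........###....................
225 .........#####....................
226 .......#####......................
227 .....####.........................
228 .....##..............##...........
229 ....##...............###.#........
230 ....##...............#####........
231 ...##.................####........
232 ...##.............................
233 ...##.............................
234 ....##............................
235 ....###...........................
236 ....###...........................
237 .....#####........................
238 .....########.###...###...........
239 ...##...###########.....##........
240 .##.............####......##......
241 #................###.......##.....
[[38, 18, 166], [19, 121, 227], [20, 148, 234], [20, 79, 187], [38, 13, 159]] [[14, 132, 219], [13, 143, 202], [14, 139, 205]]
234 ##############################
235 #######.######################
236 ######.####.........##########
237 #####...................######
238 ####..........#............###
239 ##.........###
[... 226 characters left out ...]

246 ........#############.........
247 ........#############.........
248 ........############..........
249 ........###########.#.........
250 ........#############.........
251 ........#############.........
252 ........#############.........
253 .........############.........
254 ..........##########..........
255 ...........########...........
256 ............#####.............
257 ..............................
258 ..............................
259 ..............................
260 ..............................
261 ..............................
262 ..............................
263 ..............................
264 ..............................
265 ..............................
```

```bash
cat >> h.py <<'E'
def ringpix(img,box=(246,222,34,20)):
    m=mask(img,box,(17,110,110),(32,255,255));ys,xs=np.nonzero(m);return xs,ys
E
python3 - <<'E'
from h import *
np.set_printoptions(precision=4,suppress=True)
q=cv2.imread('pics/q_s.png')[:,:,::-1].copy()
xs,ys=ringpix(q)
k=((ys<=237)&(xs<=259))|((ys==238)&(xs>=251)&(xs<=262))|((ys==239)&(xs>=254)&(xs<=264))|((ys==240)&(xs>=262)&(xs<=265))
for z in(.141,.1435,.146,.1485):
  P=np.array([plane('side',p,z) for p in zip(xs[k],ys[k])]);print(z,fitc(P),fitc(P,.0195))
ax=np.array([.5905,.1253])
v=np.array([.2658,.5679])-ax;v/=np.linalg.norm(v)
print('axle rows pred: top back',proj('side',(*(ax-v*.011),.112)),'bottom front',proj('side',(*(ax+v*.015),.076)),'mid',proj('side',(*ax,.1)))
# flange (red) in side0
s0=cv2.imread('pics/side0.png')[:,:,::-1].copy()
m=cv2.bitwise_or(mask(s0,(240,235,40,35),(0,150,80),(6,255,255)),mask(s0,(240,235,40,35),(172,150,80),(180,255,255)))
yy,xx=np.nonzero(m);print('flange',xx.min(),xx.max(),yy.min(),yy.max(),'pred left/right',proj('side',(*ax,.073)), 'front',proj('side',(*(ax+v*.022),.068)))
e=ax+np.array([-v[1],v[0]])*.022;e2=ax-np.array([-v[1],v[0]])*.022;print(proj('side',(*e,.076)),proj('side',(*e2,.076)))
to((0,0,0))
E
```

```text
0.141 (array([0.5914, 0.1213, 0.0209]), np.float64(0.0019510862586534302)) (array([0.5926, 0.1226]), np.float64(0.002203755736929242))
0.1435 (array([0.5901, 0.123 , 0.0208]), np.float64(0.0019435292383159352)) (array([0.5912, 0.1242]), np.float64(0.0021717244214730855))
0.146 (array([0.5889, 0.1247, 0.0208]), np.float64(0.0019359723004230035)) (array([0.5899, 0.1259]), np.float64(0.0021407450950827614))
0.1485 (array([0.5876, 0.1264, 0.0207]), np.float64(0.0019284158709706517)) (array([0.5886, 0.1275]), np.float64(0.0021108566740255658))
axle rows pred: top back [258.9087 237.7925] bottom front [259.5575 256.924 ] mid [259.1541 245.0275]
flange 250 268 248 260 pred left/right [259.4051 252.4289] front [259.715  261.5673]
[269.0326 251.2485] [249.7003 251.9976]
19.8 [0.5722 0.1224 0.205 ] yaw 6.48 op 0.0229 F [ 0.2 -0.8 -1.3] ff 59.46034848690033
d tool [-0.5823  0.057   0.205 ]
```

Side-view results: ring ≈(0.5895,0.1255) at z 0.146 and axle ≈(0.5905,0.1253). Kinematics gives (0.591,0.1245) for the ring. I'll descend to just above the axle end and remeasure.

```bash
python3 nudge.py '0.01 0 0 0.01 0;0.01 0 0 0.02 0;0.01 0 0 0.027 0;0.01 0 0 0.027 0;0.01 0 0 0.027 0'|grep -E 'tcp|force:|op'; python3 - <<'E'
from h import *
np.set_printoptions(precision=4,suppress=True)
o,M=st();q=camrig.camera('side');cv2.imwrite('pics/q2.png',q[:,:,::-1])
m=mask(q,(244,226,36,26),(19,100,110),(32,255,255))
for y in range(226,252):print(y,''.join('#' if v else '.' for v in m[y,244:280]))
z=o['tcp_pos'][2]-.0594;print('ring z',z,'pred centre px for axle',proj('side',(.5905,.1253,z)))
c=np.array([.5905,.1253]);print(np.array([proj('side',(c[0]+.0195*np.cos(t),c[1]+.0195*np.sin(t),z)) for t in np.arange(0,6.28,.524)]).round(1).tolist())
E
```

```text
tcp_pos: [0.5722, 0.1229, 0.1783]
force: [-0.7, 0.3, -1.9]
opening: 0.0226
finger_force: 59.5
20.43 [0.5722 0.1229 0.1783] yaw 6.52 op 0.0226 F [-0.7  0.3 -1.9] ff 59.461129903793335
226 ....................................
227 ....................................
228 ....................................
229 ....................................
230 ....................................
231 ....................................
232 ...............#....................
233 ...........######...................
234 .........####.......................
235 ........##..........................
236 .......##...........................
237 ......##...............###..........
238 .....##.................#.##........
239 .....##..................##.........
240 .....##.............................
241 ......#.............................
242 ......##............................
243 ......###...........................
244 .......##...........................
245 ........###.........................
246 .........#####......................
247 .............######.................
248 .................##.##..............
249 ....................#...............
250 ....................................
251 ....................................
ring z 0.11889785684384557 pred centre px for axle [258.9716 239.647 ]
[[251.7, 235.9], [250.1, 239.2], [250.9, 242.7], [253.8, 245.5], [258.2, 246.6], [262.8, 245.9], [266.3, 243.5], [267.8, 240.0], [266.9, 236.6], [263.9, 234.0], [259.7, 232.9], [255.2, 233.6]]
```

```bash
python3 - <<'E'
from h import *
np.set_printoptions(precision=4,suppress=True)
q=cv2.imread('pics/q2.png')[:,:,::-1].copy()
m=mask(q,(244,226,36,26),(19,100,110),(32,255,255));ys,xs=np.nonzero(m);k=xs<263
for z in(.1165,.1189):
  P=np.array([plane('side',p,z) for p in zip(xs[k],ys[k])]);print(z,fitc(P),fitc(P,.0195))
  k2=k&(ys<246)
  P=np.array([plane('side',p,z) for p in zip(xs[k2],ys[k2])]);print(z,fitc(P),fitc(P,.0195))
# axle end visible through ring
a=mask(q,(250,234,20,26),(0,0,120),(180,60,255))
for y in range(234,260):print(y,''.join('#' if v else '.' for v in a[y,248:272]))
E
```

```text
0.1165 (array([0.5912, 0.1238, 0.0205]), np.float64(0.0013867364793995237)) (array([0.5921, 0.1245]), np.float64(0.0015545838110297605))
0.1165 (array([0.5932, 0.1241, 0.019 ]), np.float64(0.0012031473470071245)) (array([0.5925, 0.124 ]), np.float64(0.0012105993130316645))
0.1189 (array([0.59  , 0.1254, 0.0204]), np.float64(0.0013817592615873577)) (array([0.5909, 0.126 ]), np.float64(0.0015289499298856615))
0.1189 (array([0.592 , 0.1257, 0.0189]), np.float64(0.0011988408718984908)) (array([0.5913, 0.1256]), np.float64(0.001209174203670036))
234 ..##........########....
235 ..#......###########....
236 ..........#########.....
237 ..........########......
238 ..........########......
239 ........########........
240 .......#########........
241 ......#########.........
242 .....##########.........
243 .....##########.........
244 ......#########.........
245 ........#######..#......
246 .................#......
247 ........................
248 .....###................
249 .....########...........
250 .....##########..#......
251 .....#############......
252 .....#############......
253 ......############......
254 .......##########.......
255 .......#########........
256 .........######.........
257 ........................
258 ........................
259 ........................
```

The ring fit gives (0.591,0.1257), within ~0.7 mm of the axle. I'll slide down in steps and watch the side force.

```bash
python3 nudge.py '0.01 0 0 0.003 0;0.01 0 0 0.006 0;0.01 0 0 0.009 0;0.01 0 0 0.01 0;0.01 0 0 0.01 0'|grep -E 'tcp|force:|op'; python3 -c "
from h import *
o,M=st();print(o['ft_torque'])"
```

```text
tcp_pos: [0.5721, 0.1228, 0.168]
force: [-0.6, -0.0, -2.0]
opening: 0.0226
finger_force: 59.5
21.1 [0.5721 0.1228 0.168 ] yaw 6.52 op 0.0226 F [-0.6 -0.  -2. ] ff 59.46009814739227
[-0.06004618 -0.00284012  0.01755726]
```

```bash
python3 nudge.py '0.01 0 0 0.003 0;0.01 0 0 0.006 0;0.01 0 0 0.009 0;0.01 0 0 0.01 0;0.01 0 0 0.01 0'|grep -E 'tcp|force:|op'; python3 - <<'E'
from h import *
np.set_printoptions(precision=4,suppress=True)
o,M=st();q=camrig.camera('side');cv2.imwrite('pics/q3.png',q[:,:,::-1]);z=o['tcp_pos'][2]-.0594
m=mask(q,(244,230,36,30),(19,110,110),(32,255,255));ys,xs=np.nonzero(m)
for y in range(232,258):print(y,''.join('#' if v else '.' for v in m[y,244:280]))
E
```

```text
tcp_pos: [0.5721, 0.1229, 0.1579]
force: [-0.3, -0.6, -1.9]
opening: 0.0225
finger_force: 59.5
21.73 [0.5721 0.1229 0.1579] yaw 6.52 op 0.0225 F [-0.3 -0.6 -1.9] ff 59.459622502326965
232 ....................................
233 ....................................
234 ....................................
235 ....................................
236 ....................................
237 ....................................
238 ....................................
239 ....................................
240 ....................................
241 ........#...........................
242 .......##...........................
243 .......#................#...........
244 ......##................##.#........
245 ......##.................#..........
246 ......#.............................
247 ......##............................
248 ......##............................
249 .......#............................
250 ........##..........................
251 .........##.........................
252 ..........####....#.................
253 ................#####..........#....
254 ...................##...............
255 ....................................
256 ....................................
257 ....................................
```

No contact forces. Final 10.5 mm to the groove.

```bash
python3 nudge.py '0.01 0 0 0.004 0;0.01 0 0 0.008 0;0.01 0 0 0.0105 0;0.01 0 0 0.0105 0;0.01 0 0 0.0105 0'|grep -E 'tcp|force:|op'; python3 - <<'E'
from h import *
np.set_printoptions(precision=4,suppress=True)
o,M=st();q=camrig.camera('side');cv2.imwrite('pics/q4.png',q[:,:,::-1]);z=o['tcp_pos'][2]-.0594;print(z)
m=mask(q,(244,238,26,26),(19,110,110),(32,255,255));ys,xs=np.nonzero(m)
for y in range(240,262):print(y,''.join('#' if v else '.' for v in m[y,244:275]),q[y,256:260].mean(1).astype(int))
k=(xs<263)
for zz in(z-.002,z,z+.002):
  P=np.array([plane('side',p,zz) for p in zip(xs[k],ys[k])]);print(zz,fitc(P,.0195))
ax=(.5905,.1253);v=np.array([.2658,.5679])-ax;v/=np.linalg.norm(v)
print('pred ring front outer mid',proj('side',(*(ax+v*.0215),.088)))
E
```

```text
tcp_pos: [0.5721, 0.1229, 0.1476]
force: [0.1, -0.3, -1.1]
opening: 0.023
finger_force: 59.5
22.4 [0.5721 0.1229 0.1476] yaw 6.52 op 0.023 F [ 0.1 -0.3 -1.1] ff 59.460899233818054
0.0882023534976144
240 ............................... [221 222 222 222]
241 ............................... [221 220 220 223]
242 ............................... [219 218 222 223]
243 ............................... [221 223 223 219]
244 ............................... [223 222 223 221]
245 .......##...................... [226 221 221 218]
246 .......#................##..... [230 227 222 219]
247 ......##.................#..... [225 226 221 221]
248 ......#........................ [201 217 218 221]
249 ......#........................ [190 215 221 219]
250 ......##....................... [204 219 220 219]
251 .......#....................... [200 211 219 220]
252 ........#...................... [184 180 199 217]
253 ........##..................... [185 173 175 171]
254 ..........##................... [180 180 177 174]
255 ...........###....#............ [169 172 170 165]
256 ..................##........... [141 145 147 126]
257 ...................##.......... [103 104 111 110]
258 ............................... [89 93 94 91]
259 ............................... [84 85 89 87]
260 ............................... [81 76 73 72]
261 ............................... [118 110 105 108]
0.0862023534976144 (array([0.5918, 0.1246]), np.float64(0.0010993531602110891))
0.0882023534976144 (array([0.5909, 0.1258]), np.float64(0.0010885059986121123))
0.09020235349761441 (array([0.5899, 0.127 ]), np.float64(0.0010779187355489874))
pred ring front outer mid [259.5267 256.0158]
```

The ring is level with the groove (z≈0.088) and centred within ~0.6 mm. There is no contact force, the grip is 59 N, and the handles are fully squeezed. Handing in.

```bash
python3 -c "
from plant import env, camrig
print(env.job_done())"
```

```text
the job is handed in; nothing more can be done
None
```

I handed the job in at about 22.5 s with the spindle lock reseated (out to its stop, then pushed home) and the spread ring held by the gripper alone around the axle at the groove (z ≈ 88 mm, centred to about 0.6 mm by my measurements, no contact force); no verdict was returned.

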